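Tip the standing slide box flat and push it up to the stop bar

TASK

The blue slide box has been left standing on its end. Push it over with the fingertips so that it lies flat on its base with the lid up, then push it along the table until its leading end sits flush against the aluminium stop bar, and back away. Only push it, do not pick it up or carry it, and leave the other things on the table where they are.

Things in the scene. Friction and masses are not known exactly. Their poses are not given: they have to be found in the camera images.
- slide_box: Loose blue box, about 0.2 kg, closed lid (fixed) with a pale label. Box x -38..37, y -46..46, z 0 (base) to 45 mm (lid top). Origin: centre of the base's underside; +z out of the lid. At the start it stands on its -y end (+y up, 92 mm tall, 45 mm thick), lid (+z) roughly towards the robot, base roughly towards the stop bar, turned up to 0.3 rad from it.
- box_center (a point): Centre of the slide box's volume, 22.5 mm above its base along its z. Pushed near its top on the lid face, the standing box tips and falls towards the bar on its base, its +y end leading, and stops some 15 to 80 mm short of the bar.
- lead_corner_a (a point): Point on the +y end face of the slide box, 35 mm to the -x side of its middle, 8 mm above the base.
- lead_corner_b (a point): Point on the +y end face of the slide box, 35 mm to the +x side of its middle, 8 mm above the base.
- stop_bar: Bare aluminium bar, 20 mm (x) by 130 mm (y) by 15 mm high, with two dark socket screws, fixed to the table. Origin: centre of its underside. Its -x side is the face that faces the robot and the slide box.
- stop_face (a point): Middle of the stop bar's face towards the robot, at 7.5 mm height; axes as the bar's (x points into the bar, y along it).
- lens_tube: Bystander: black knurled tube standing on end, 30 mm across, 37 mm tall. Origin: centre of its underside.
- objective: Bystander: white and black microscope objective standing up, 29 mm across, 53 mm tall. Origin: centre of its underside.
- dropper: Bystander: amber dropper bottle with a black cap, 26 mm across, 68 mm tall. Origin: centre of its underside.
- canister: Bystander: black screw-top canister with a white cap, 40 mm across, 70 mm tall. Origin: centre of its underside.
- dish: Bystander: round flat petri dish, 55 mm across, 14 mm tall. Origin: centre of its underside.
- tail_edge (a point): Middle of the slide box's lower edge at its -y end (base plane). The box tips about this edge, which stays on the table throughout; once the box lies flat, this is the bottom of the end to push on.

How it is judged (in metres and radians):
On the way:
1. the slide box lies flat on its base, lid up (angle between slide_box's own z axis and vertical below 0.06 rad and height (world z) of slide_box below 0.006 m), for 0.2 s.
At the end, for the whole second after the job is handed in: The slide box lies at rest flat on the table, lid up (within 0.06 rad), with both corners of its leading (+y) end within 5 mm of the bar's front face and not past the ends of the bar by more than 5 mm (all of step 1 and x of lead_corner_a in the frame of stop_face between -0.005 and 0.004 m and x of lead_corner_b in the frame of stop_face between -0.005 and 0.004 m and y of lead_corner_a in the frame of stop_face between -0.07 and 0.07 m and y of lead_corner_b in the frame of stop_face between -0.07 and 0.07 m and linear speed of slide_box below 0.01 m/s); the robot touches nothing.
It fails at once if the slide box is lifted or carried (more than 20 mm clear of the table) (height (world z) of slide_box above 0.068 m or (height (world z) of tail_edge above 0.02 m and angle between slide_box's own z axis and vertical below 1.5 rad)).
It fails at once if a bystander is moved by more than 20 mm (distance of any of lens_tube, objective, dropper, canister, dish from where it was at the start of the episode above 0.02 m).
It also fails if it takes over 48 s, if anything falls off the work surface, if the arm or the gripper's body presses on something with over 40 N, if the wrist force passes 120 N, or if a joint passes its speed limit or range.

ROBOT

A 7-joint arm with a two-finger parallel gripper is mounted at the origin on a cart in front of the work surface, level with it; the furniture and walls round the work are solid. World frame = base frame: x ahead of the robot, y to its left, z up, the work surface at z = 0. Lengths are in mm, angles in rad, forces in N, time in s.
With the tool pointing down it reaches from about 400 to 875 mm from the base axis. Payload 4.4 kg.
Tool frame: the origin (TCP) lies at the very end of the fingers, on their centre line; the grasp point (between the pads) lies 19 mm behind it; z points along the fingers, y is the line along which they close (so a half turn about z gives the same grasp; the last joint's range is limited). The gripper opens to 85 mm and grips with 20 to 120 N. Pads are 22 mm wide; open, the fingers measure 114 mm over their backs; the gripper's body (76 mm by 85 mm) begins 54 mm behind the grasp point. The pads swing forward as they close: fully open they stand 13 mm farther back than shut.
Start: joints at [-1.304, 0.628, 0.038, 1.517, -0.027, 0.996, -0.02], TCP at [212.325, 614.358, 231.313] pointing down, gripper open.
Joint ranges: [-3.06, 3.06], [-0.37, 2.12], [-1.25, 1.32], [0.18, 2.47], [-1.1, 4.24], [0.23, 1.98], [-2.94, 2.94]. Speed limits (rad/s): [2.57, 2.57, 3.14, 3.14, 3.14, 3.14, 3.14].

INTERFACE

Orientations are given as [roll, pitch, yaw] about the fixed x, y, z axes, in that order (R = Rz(yaw) Ry(pitch) Rx(roll)).
In Python, from cell import read_state, get_image, camera_params, finish_job gives the robot as it stands.
- The arm moves only by the tool arm_command, never from a script. Its argument "deltas" is a list of rows, each an object of numbers: "dx", "dy", "dz": the shift along the world's x, y, z in m; "yaw": the turn about the world's z in degrees; "jaw": the opening, from 0 (shut) to 1 (fully open). A call has 1 to 20 rows; each row is the pose to reach, as a shift and turn from the pose commanded when the call began; what a row does not reach only later rows make up. A row lasts 1/10 s, in which the tool goes at most 50 mm and 8.59 degrees, less where a joint would pass 70% of its speed; a pose out of reach is approached as far as the arm can. A call with a gripper value outside its range is refused whole. The fingers move at their own pace and stop on an object; the grip force is fixed at half the most. Time passes only in rows, so rows that repeat a pose let the fingers close. It gives the time, the measured TCP pose, the force, the opening and the grip force at its end, in the units of the state.
- read_state(): the state, without advancing time (a new reading comes with each control period).
- get_image(name): name is "side" or "top"; returns (picture, depth): 480x640x3 uint8, red, green, blue; 480x640 float32, mm along the optical axis (not along the pixel's ray), 0 where there is no reading.
- camera_params(name): a dict with "camera_matrix" (3x3 intrinsics, pixels), "extrinsics" (4x4, takes a point from camera to world coordinates). Camera axes: x right, y down, z forward; pixel columns grow to the right and rows downward; lengths in mm; the calibration is good to about 2 mm. A picture is of the moment at which its call begins. camera_params takes no time and is no camera call.
- finish_job(): hands the job in; it is judged then, once.
The state is a dict: "clock": time; "qpos": joint angles; "qd": joint speeds; "tau": joint torques, N m; "eef_pos": TCP position; "tool_rot": TCP orientation; "force": force on the tool from outside, world axes, zero at the start; "torque": the same for the moment, N m; "width": finger opening in mm; "gripper_force": force on a finger pad.
Only numpy, scipy, OpenCV 4.12 (cv2) and the standard library are available. Lean on these libraries where they do the work, as an engineer would, in place of code of your own. Each camera call takes 0.05 s, during which the arm holds its last target. There are 200 camera calls.

## Working session

There is one attempt and no reset: what is moved stays moved. The work goes in short steps, Python scripts to look and compute and a tool call to move; the robot and the scene stay as the last step left them, time stands still between calls to the robot, and variables do not carry over. Pictures are saved under pics/ and viewed, at most 10 in all, crops included, and the job is handed in when it is done.

Besides the shell and the picture viewer there is one more tool, called after ">>>" as name(argument=value, ...), one argument or row to a line, values as JSON. arm_command: Moves the arm, as the interface text tells. Its arguments: {"type":"object","properties":{"deltas":{"type":"array"}},"required":["deltas"]}

```bash
mkdir -p pics
cat > h.py <<'E'
import numpy as np, cv2
from cell import *
def snap(n):
    im,d=get_image(n); p=camera_params(n)
    K=np.array(p["camera_matrix"]);T=np.array(p["extrinsics"])
    v,u=np.mgrid[:480,:640]
    P=np.stack([(u-K[0,2])/K[0,0]*d,(v-K[1,2])/K[1,1]*d,d],-1)@T[:3,:3].T+T[:3,3]
    P[d==0]=np.nan
    return im,P
E
python3 - <<'E'
from h import *
for n in("top","side"):
    im,P=snap(n); np.save(n,P); np.save(n+"im",im); cv2.imwrite(f"pics/{n}0.png",im[...,::-1])
    print(n,np.array(camera_params(n)["extrinsics"]).round(2).tolist())
    h=im.astype(int); m=(h[...,2]>h[...,0]+40)&(h[...,2]>h[...,1]+15)&(P[...,2]>3)
    print(m.sum(), np.nanpercentile(P[m],[1,50,99],axis=0).round(0).tolist())
s=read_state();print(s)
E
```

```text
top [[0.02, -0.97, 0.23, 293.48], [-1.0, -0.02, 0.01, 88.29], [-0.01, -0.23, -0.97, 1047.94], [0.0, 0.0, 0.0, 1.0]]
1642 [[397.0, 246.0, 8.0], [430.0, 300.0, 92.0], [827.0, 418.0, 97.0]]
side [[0.88, -0.27, 0.4, 51.46], [-0.48, -0.45, 0.75, -749.18], [-0.02, -0.85, -0.52, 666.45], [0.0, 0.0, 0.0, 1.0]]
2024 [[397.0, 240.0, 4.0], [432.0, 282.0, 36.0], [878.0, 1046.0, 91.0]]
{'clock': 0.1, 'qpos': array([-1.30381393,  0.62923076,  0.03846617,  1.51824695, -0.02700414,
        0.996302  , -0.02001031]), 'qd': array([ 0.00125369, -0.00143485, -0.00045173, -0.00233418,  0.00102112,
        0.00091201,  0.001645  ]), 'tau': array([ 3.18575861e-03, -5.64540267e+01,  1.23038460e+00, -1.93978643e+01,
        1.12113700e-02,  5.38243738e-03, -9.31308108e-06]), 'eef_pos': array([212.14069832, 613.82889454, 230.50299564]), 'tool_rot': array([-3.13992428e+00,  2.42061038e-05,  2.80878088e+00]), 'force': array([ 0.46223221, -0.30089577, -0.11843372]), 'torque': array([-0.04350537, -0.01261324,  0.01702984]), 'gripper_force': 0.0, 'width': 85.6790821637887}
```

View pics/top0.png

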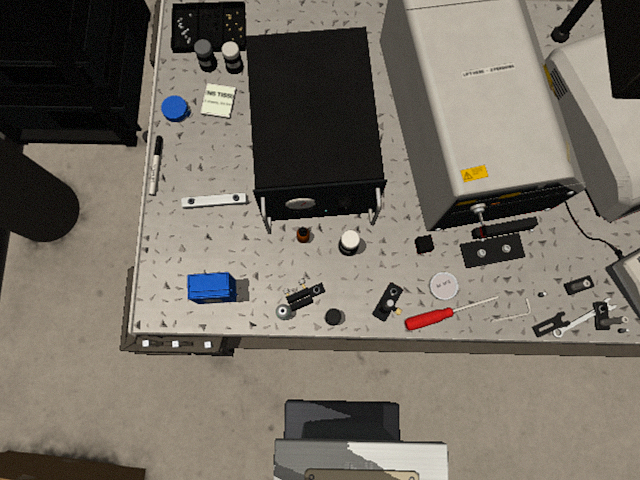

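View pics/side0.png

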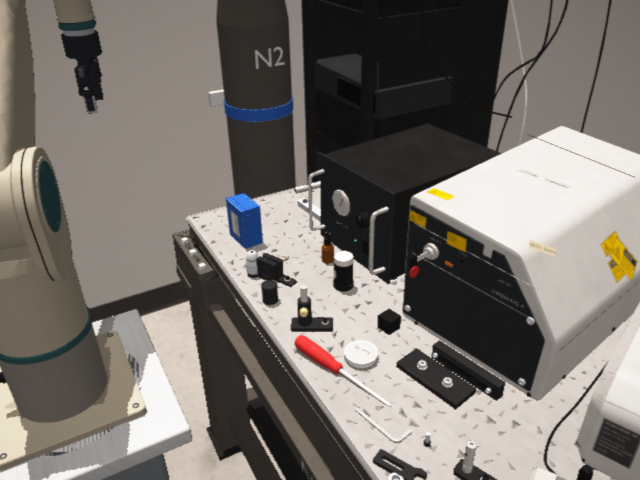

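The top view shows the standing blue box at about (212,287) px, with the bar at (214,200) px beyond it in +x. The objective is at (284,311), the lens tube at (333,317) and the dropper at (303,234). In the side view the box stands with its label facing the robot. Next I measure the box and bar exactly.

Run:
```python
from h import *
P=np.load("top.npy");im=np.load("topim.npy").astype(int)
def rect(m,l):
    q=P[m]; r=cv2.minAreaRect(q[:,:2].astype(np.float32)); print(l,m.sum(),r,np.median(q[:,2]).round(1)); print(cv2.boxPoints(r).round(1).tolist())
X,Y,Z=P[...,0],P[...,1],P[...,2]
reg=(X>350)&(X<530)&(Y>200)&(Y<400)
blue=(im[...,2]>im[...,0]+40)
rect(reg&(Z>86)&blue,"boxtop")
S=np.load("side.npy");si=np.load("sideim.npy").astype(int)
q=S[(si[...,2]>si[...,0]+40)&(S[...,0]<530)&(S[...,2]>86)&(S[...,1]<400)];r=cv2.minAreaRect(q[:,:2].astype(np.float32));print("side boxtop",len(q),r,cv2.boxPoints(r).round(1).tolist())
b=(X>540)&(X<660)&(Y>200)&(Y<380)&(Z>9)&(Z<25); b[:190]=0;b[212:]=0;b[:,:178]=0;b[:,249:]=0
rect(b,"bar")
for n,(u,v) in dict(obj=(284,311),drop=(303,234),can=(349,240),clampnear=(292,298),).items(): print(n,P[v-2:v+3,u-2:u+3].reshape(-1,3).mean(0).round(0))
print("table",np.nanmedian(Z[240:265,170:200]))
A=np.load("topim.npy")[180:330,140:340,::-1]
cv2.imwrite("pics/crop0.png",cv2.resize(A,(800,600),interpolation=cv2.INTER_CUBIC))
```

```text
boxtop 1013 ((420.56219482421875, 284.1312255859375), (44.023441314697266, 75.30259704589844), 4.844245433807373) 93.1
[[395.3999938964844, 319.79998779296875], [401.79998779296875, 244.8000030517578], [445.70001220703125, 248.5], [439.29998779296875, 323.5]]
side boxtop 382 ((420.805419921875, 280.3424377441406), (45.38858413696289, 80.60738372802734), 4.351831912994385) [[395.1000061035156, 318.79998779296875], [401.20001220703125, 238.39999389648438], [446.5, 241.89999389648438], [440.3999938964844, 322.29998779296875]]
bar 663 ((604.2218017578125, 300.6755065917969), (21.494199752807617, 130.3478546142578), 5.609907150268555) 16.3
[[587.2000122070312, 364.5], [599.9000244140625, 234.8000030517578], [621.2999877929688, 236.89999389648438], [608.5, 366.6000061035156]]
obj [381. 147.  53.]
drop [528. 116.  51.]
can [514.  29.  71.]
clampnear [406. 134.  44.]
table 1.474926948943903
```

View pics/crop0.png

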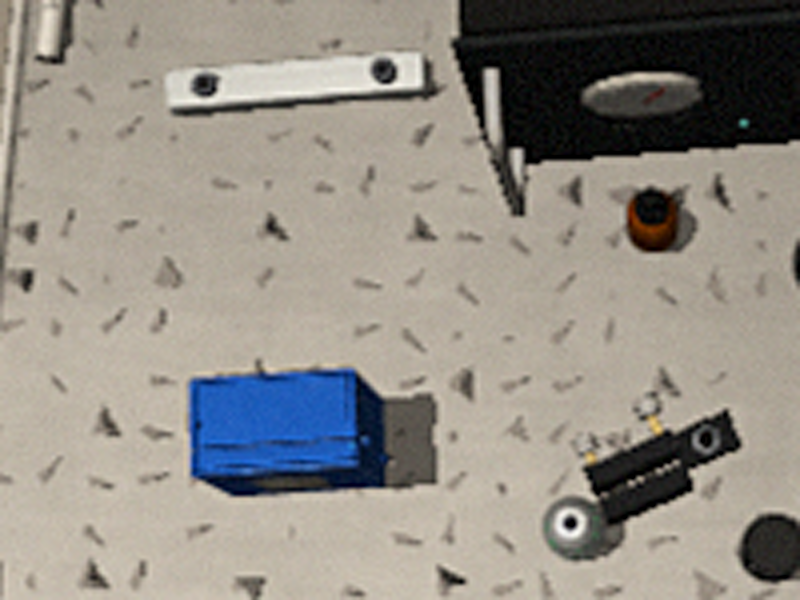

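The box top centre is at (420.5, 283), turned 4.8°. The bar's front face crosses y≈290 at x≈594.5, turned 5.6°. I'll move behind the box with the fingers half open along its face.

>>> arm_command(
  deltas=[
    {"dx":0.015,"dy":-0.034,"dz":0,"yaw":2.5,"jaw":0.5},
    {"dx":0.03,"dy":-0.067,"dz":0,"yaw":5,"jaw":0.5},
    {"dx":0.045,"dy":-0.101,"dz":0,"yaw":7.5,"jaw":0.5},
    {"dx":0.06,"dy":-0.134,"dz":0,"yaw":10,"jaw":0.5},
    {"dx":0.075,"dy":-0.168,"dz":0,"yaw":12.5,"jaw":0.5},
    {"dx":0.09,"dy":-0.202,"dz":0,"yaw":15,"jaw":0.5},
    {"dx":0.105,"dy":-0.235,"dz":0,"yaw":17.5,"jaw":0.5},
    {"dx":0.12,"dy":-0.269,"dz":0,"yaw":20,"jaw":0.5},
    {"dx":0.135,"dy":-0.302,"dz":0,"yaw":22.5,"jaw":0.5},
    {"dx":0.15,"dy":-0.336,"dz":0,"yaw":24.3,"jaw":0.5},
    {"dx":0.15,"dy":-0.336,"dz":0,"yaw":24.3,"jaw":0.5},
    {"dx":0.15,"dy":-0.336,"dz":-0.03,"yaw":24.3,"jaw":0.5},
    {"dx":0.15,"dy":-0.336,"dz":-0.06,"yaw":24.3,"jaw":0.5},
    {"dx":0.15,"dy":-0.336,"dz":-0.09,"yaw":24.3,"jaw":0.5},
    {"dx":0.15,"dy":-0.336,"dz":-0.12,"yaw":24.3,"jaw":0.5},
    {"dx":0.15,"dy":-0.336,"dz":-0.15,"yaw":24.3,"jaw":0.5},
    {"dx":0.15,"dy":-0.336,"dz":-0.15,"yaw":24.3,"jaw":0.5},
    {"dx":0.15,"dy":-0.336,"dz":-0.15,"yaw":24.3,"jaw":0.5},
  ],
)

```text
clock: 1.9
eef_pos: [361.9, 278.5, 81.3]
tool_rot: [-3.141, -0.001, -3.05]
force: [0.2, -0.9, -1.5]
width: 42.7
gripper_force: 0.0
```

Run:
```python
from h import *
im,P=snap("top");A=im[180:330,140:340,::-1]
B=snap("side")[0][150:300,170:370,::-1]
cv2.imwrite("pics/c1.png",np.hstack([cv2.resize(A,(400,300)),cv2.resize(B,(400,300))]))
```

```text
(no output)
```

View pics/c1.png

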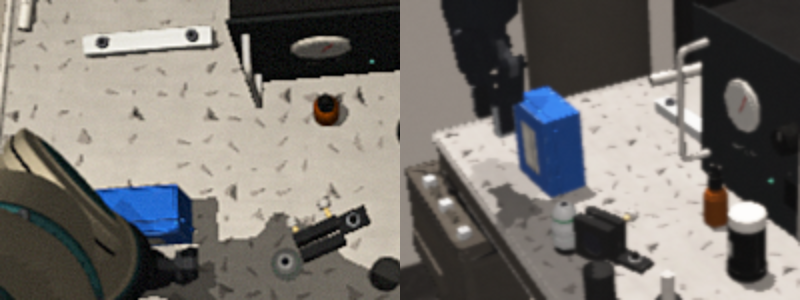

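The fingers are behind the box's lid face, near its top, and clear of the bystanders. I'll tip it now with a slow push.

>>> arm_command(
  deltas=[
    {"dx":0.006,"dy":0.0005,"jaw":0.5},
    {"dx":0.012,"dy":0.001,"jaw":0.5},
    {"dx":0.017,"dy":0.0015,"jaw":0.5},
    {"dx":0.021,"dy":0.002,"jaw":0.5},
    {"dx":0.025,"dy":0.002,"jaw":0.5},
    {"dx":0.029,"dy":0.0025,"jaw":0.5},
    {"dx":0.033,"dy":0.003,"jaw":0.5},
    {"dx":0.037,"dy":0.003,"jaw":0.5},
    {"dx":0.041,"dy":0.0035,"jaw":0.5},
    {"dx":0.045,"dy":0.004,"jaw":0.5},
    {"dx":0.049,"dy":0.004,"jaw":0.5},
    {"dx":0.053,"dy":0.0045,"jaw":0.5},
    {"dx":0.057,"dy":0.005,"jaw":0.5},
    {"dx":0.061,"dy":0.005,"jaw":0.5},
    {"dx":0.065,"dy":0.0055,"jaw":0.5},
    {"dx":0.069,"dy":0.006,"jaw":0.5},
    {"dx":0.072,"dy":0.006,"jaw":0.5},
  ],
)

```text
invalid input at $.deltas[0]: expected keys dx, dy, dz, yaw, jaw
```

Run:
```python
from h import *
im,P=snap("top");A=im[180:330,140:340,::-1]
B=snap("side")[0][150:300,170:370,::-1]
cv2.imwrite("pics/c2.png",np.hstack([cv2.resize(A,(400,300)),cv2.resize(B,(400,300))]))
```

```text
(no output)
```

View pics/c2.png

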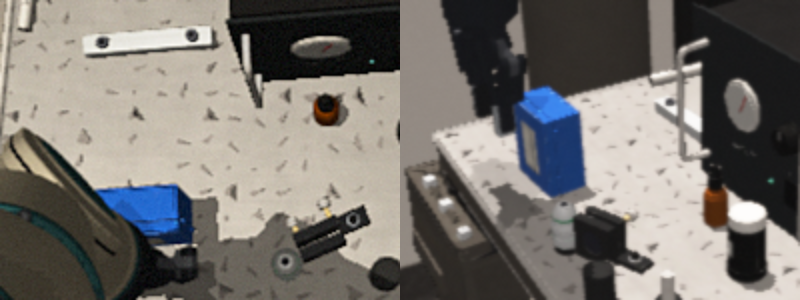

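The call was refused because every row needs all five keys, so nothing has moved and the box still stands. I'll resend it in full.

>>> arm_command(
  deltas=[
    {"dx":0.006,"dy":0.0005,"dz":0,"yaw":0,"jaw":0.5},
    {"dx":0.012,"dy":0.001,"dz":0,"yaw":0,"jaw":0.5},
    {"dx":0.017,"dy":0.0015,"dz":0,"yaw":0,"jaw":0.5},
    {"dx":0.021,"dy":0.002,"dz":0,"yaw":0,"jaw":0.5},
    {"dx":0.025,"dy":0.002,"dz":0,"yaw":0,"jaw":0.5},
    {"dx":0.029,"dy":0.0025,"dz":0,"yaw":0,"jaw":0.5},
    {"dx":0.033,"dy":0.003,"dz":0,"yaw":0,"jaw":0.5},
    {"dx":0.037,"dy":0.003,"dz":0,"yaw":0,"jaw":0.5},
    {"dx":0.041,"dy":0.0035,"dz":0,"yaw":0,"jaw":0.5},
    {"dx":0.045,"dy":0.004,"dz":0,"yaw":0,"jaw":0.5},
    {"dx":0.049,"dy":0.004,"dz":0,"yaw":0,"jaw":0.5},
    {"dx":0.053,"dy":0.0045,"dz":0,"yaw":0,"jaw":0.5},
    {"dx":0.057,"dy":0.005,"dz":0,"yaw":0,"jaw":0.5},
    {"dx":0.061,"dy":0.005,"dz":0,"yaw":0,"jaw":0.5},
    {"dx":0.065,"dy":0.0055,"dz":0,"yaw":0,"jaw":0.5},
    {"dx":0.069,"dy":0.006,"dz":0,"yaw":0,"jaw":0.5},
    {"dx":0.072,"dy":0.006,"dz":0,"yaw":0,"jaw":0.5},
  ],
)

```text
clock: 3.8
eef_pos: [434.8, 284.5, 81.3]
tool_rot: [3.141, 0.0, -3.05]
force: [-0.2, 0.0, 0.1]
width: 42.6
gripper_force: 0.0
```

Run:
```python
from h import *
im,P=snap("top");A=im[180:330,140:340,::-1]
B=snap("side")[0][150:300,170:370,::-1]
cv2.imwrite("pics/c3.png",np.hstack([cv2.resize(A,(400,300)),cv2.resize(B,(400,300))]))
```

```text
(no output)
```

View pics/c3.png

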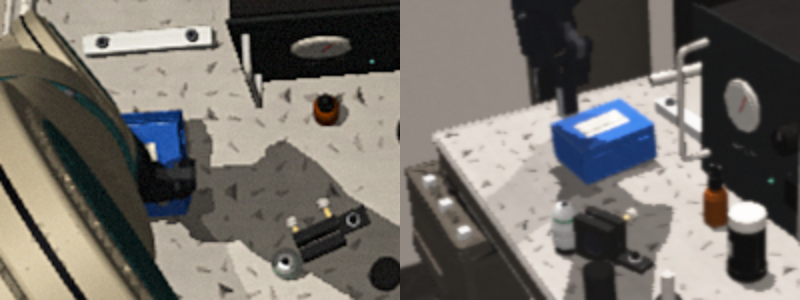

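The box has fallen flat, lid up with the label showing. I'll back off, go down behind its tail end and measure.

>>> arm_command(
  deltas=[
    {"dx":-0.02,"dy":-0.002,"dz":0,"yaw":0,"jaw":0.5},
    {"dx":-0.04,"dy":-0.004,"dz":0,"yaw":0,"jaw":0.5},
    {"dx":-0.055,"dy":-0.005,"dz":0,"yaw":0,"jaw":0.5},
    {"dx":-0.055,"dy":-0.005,"dz":0,"yaw":0,"jaw":0.5},
    {"dx":-0.055,"dy":-0.005,"dz":-0.02,"yaw":0,"jaw":0.5},
    {"dx":-0.055,"dy":-0.005,"dz":-0.04,"yaw":0,"jaw":0.5},
    {"dx":-0.055,"dy":-0.005,"dz":-0.06,"yaw":0,"jaw":0.5},
    {"dx":-0.055,"dy":-0.005,"dz":-0.06,"yaw":0,"jaw":0.5},
  ],
)

```text
clock: 4.7
eef_pos: [378.9, 278.4, 19.5]
tool_rot: [-3.139, -0.003, -3.051]
force: [0.2, 0.9, 0.0]
width: 43.0
gripper_force: 0.0
```

```bash
cat > m.py <<'E'
from h import *
for n in("side","top"):
    im,P=snap(n);i=im.astype(int);X,Y,Z=np.moveaxis(P,-1,0)
    k=(i[...,2]>i[...,0]+40)&(X>380)&(X<660)&(Y>200)&(Y<380)
    t=k&(Z>41)&(Z<52)
    q=P[t][:,:2].astype(np.float32); r=cv2.minAreaRect(q); print(n,t.sum(),r,cv2.boxPoints(r).round(1).tolist(),np.median(Z[t]),np.nanpercentile(Z[k],[1,99]))
    b=(X>580)&(X<640)&(Y>225)&(Y<375)&(Z>9)&(Z<25)&(abs(i[...,2]-i[...,0])<30)
    if b.sum()>50: r=cv2.minAreaRect(P[b][:,:2].astype(np.float32)); print(" bar",b.sum(),r,cv2.boxPoints(r).round(1).tolist())
print(read_state()["eef_pos"],read_state()["clock"])
E
python3 m.py
```

```text
side 410 ((491.6553955078125, 285.4147644042969), (94.45089721679688, 79.45496368408203), 4.081995010375977) [[441.70001220703125, 321.70001220703125], [447.3999938964844, 242.39999389648438], [541.5999755859375, 249.10000610351562], [535.9000244140625, 328.3999938964844]] 42.25461168740753 [-2.15180621 44.15997978]
 bar 128 ((601.7064208984375, 314.74847412109375), (23.27111053466797, 97.76655578613281), 5.726881504058838) [[585.2999877929688, 362.20001220703125], [595.0, 264.8999938964844], [618.2000122070312, 267.29998779296875], [608.4000244140625, 364.5]]
top 1270 ((491.9356689453125, 290.54888916015625), (91.72577667236328, 75.22401428222656), 5.2359232902526855) [[442.79998779296875, 323.79998779296875], [449.70001220703125, 248.89999389648438], [541.0, 257.29998779296875], [534.2000122070312, 332.20001220703125]] 45.72539339092111 [ 6.26066815 51.60056417]
 bar 661 ((604.3692626953125, 300.4630126953125), (21.378799438476562, 129.52764892578125), 5.402127265930176) [[587.5999755859375, 363.8999938964844], [599.7999877929688, 235.0], [621.0999755859375, 237.0], [608.9000244140625, 365.8999938964844]]
[380.20738295 279.64251788  21.32324797] 4.8
```

The box lies flat at 5.0° and the bar is at 5.4°, with a gap of about 56 mm. Contact should come at TCP x≈435, so I'll push to 480 and check.

>>> arm_command(
  deltas=[
    {"dx":0.015,"dy":0.0015,"dz":0,"yaw":0,"jaw":0.5},
    {"dx":0.03,"dy":0.003,"dz":0,"yaw":0,"jaw":0.5},
    {"dx":0.04,"dy":0.0038,"dz":0,"yaw":0.2,"jaw":0.5},
    {"dx":0.045,"dy":0.0042,"dz":0,"yaw":0.2,"jaw":0.5},
    {"dx":0.05,"dy":0.0047,"dz":0,"yaw":0.2,"jaw":0.5},
    {"dx":0.055,"dy":0.0051,"dz":0,"yaw":0.2,"jaw":0.5},
    {"dx":0.06,"dy":0.0056,"dz":0,"yaw":0.2,"jaw":0.5},
    {"dx":0.065,"dy":0.006,"dz":0,"yaw":0.2,"jaw":0.5},
    {"dx":0.07,"dy":0.0065,"dz":0,"yaw":0.2,"jaw":0.5},
    {"dx":0.075,"dy":0.007,"dz":0,"yaw":0.2,"jaw":0.5},
    {"dx":0.08,"dy":0.0075,"dz":0,"yaw":0.2,"jaw":0.5},
    {"dx":0.085,"dy":0.008,"dz":0,"yaw":0.2,"jaw":0.5},
    {"dx":0.09,"dy":0.0085,"dz":0,"yaw":0.2,"jaw":0.5},
    {"dx":0.095,"dy":0.009,"dz":0,"yaw":0.2,"jaw":0.5},
    {"dx":0.1,"dy":0.0095,"dz":0,"yaw":0.2,"jaw":0.5},
    {"dx":0.1,"dy":0.0095,"dz":0,"yaw":0.2,"jaw":0.5},
  ],
)

```text
clock: 6.4
eef_pos: [480.7, 289.0, 21.4]
tool_rot: [3.141, 0.002, -3.048]
force: [0.2, -0.2, 0.6]
width: 42.5
gripper_force: 0.0
```

```bash
python3 m.py
```

```text
side 235 ((538.2481079101562, 290.97723388671875), (91.30068969726562, 78.469970703125), 4.543042182922363) [[489.6000061035156, 326.5], [495.79998779296875, 248.1999969482422], [586.9000244140625, 255.5], [580.5999755859375, 333.70001220703125]] 42.18480209535289 [-1.6427931  76.42370139]
top 424 ((546.3886108398438, 276.2677307128906), (78.55908203125, 35.666744232177734), 5.395416736602783) [[505.6000061035156, 290.29998779296875], [509.0, 254.8000030517578], [587.2000122070312, 262.20001220703125], [583.7999877929688, 297.70001220703125]] 45.71529455047113 [ 9.4532693  50.12197921]
 bar 390 ((600.16455078125, 275.1263427734375), (36.08688735961914, 80.64960479736328), 5.929136276245117) [[578.0999755859375, 313.3999938964844], [586.4000244140625, 233.1999969482422], [622.2999877929688, 236.89999389648438], [613.9000244140625, 317.1000061035156]]
[479.88191564 288.97309733  21.43234769] 6.5
```

The box moved straight and about 10 mm of gap is left. I'll close it slowly while watching the force.

>>> arm_command(
  deltas=[
    {"dx":0.002,"dy":0.0002,"dz":0,"yaw":0,"jaw":0.5},
    {"dx":0.004,"dy":0.0004,"dz":0,"yaw":0,"jaw":0.5},
    {"dx":0.006,"dy":0.0006,"dz":0,"yaw":0,"jaw":0.5},
    {"dx":0.008,"dy":0.0008,"dz":0,"yaw":0,"jaw":0.5},
    {"dx":0.0095,"dy":0.0009,"dz":0,"yaw":0,"jaw":0.5},
    {"dx":0.0105,"dy":0.001,"dz":0,"yaw":0,"jaw":0.5},
  ],
)

```text
clock: 7.1
eef_pos: [489.9, 289.9, 21.3]
tool_rot: [-3.142, -0.0, -3.047]
force: [-2.2, 0.3, 1.7]
width: 42.7
gripper_force: 1.2
```

>>> arm_command(
  deltas=[
    {"dx":0.0005,"dy":0,"dz":0,"yaw":0,"jaw":0.5},
    {"dx":0.001,"dy":0.0001,"dz":0,"yaw":0,"jaw":0.5},
  ],
)

```text
clock: 7.3
eef_pos: [490.7, 289.9, 21.3]
tool_rot: [-3.142, -0.0, -3.047]
force: [-2.8, 0.3, 2.3]
width: 43.2
gripper_force: 1.2
```

>>> arm_command(
  deltas=[
    {"dx":0.0005,"dy":0,"dz":0,"yaw":0,"jaw":0.5},
    {"dx":0.001,"dy":0.0001,"dz":0,"yaw":0,"jaw":0.5},
  ],
)

```text
clock: 7.5
eef_pos: [491.8, 290.0, 21.3]
tool_rot: [-3.142, -0.0, -3.047]
force: [-3.5, -0.5, 2.3]
width: 43.0
gripper_force: 1.8
```

>>> arm_command(
  deltas=[
    {"dx":0.0005,"dy":0,"dz":0,"yaw":0,"jaw":0.5},
    {"dx":0.001,"dy":0.0001,"dz":0,"yaw":0,"jaw":0.5},
  ],
)

```text
clock: 7.7
eef_pos: [491.7, 290.0, 21.2]
tool_rot: [-3.141, -0.002, -3.046]
force: [-5.5, -0.2, 3.3]
width: 42.7
gripper_force: 2.8
```

```bash
python3 m.py
```

```text
side 225 ((548.5581665039062, 290.80621337890625), (93.34098815917969, 74.8433609008789), 4.499373912811279) [[499.1000061035156, 324.5], [505.0, 249.8000030517578], [598.0, 257.20001220703125], [592.0999755859375, 331.79998779296875]] 42.22949968481362 [-1.8624112  44.72928195]
top 227 ((573.6841430664062, 265.0850830078125), (62.321327209472656, 25.03337287902832), 32.14210891723633) [[540.5999755859375, 259.1000061035156], [554.0, 237.89999389648438], [606.7000122070312, 271.1000061035156], [593.4000244140625, 292.29998779296875]] 45.69613267270097 [ 8.6790772  49.75244838]
 bar 252 ((607.6835327148438, 268.8442077636719), (21.83935546875, 66.7061996459961), 5.752682209014893) [[593.5, 300.8999938964844], [600.2000122070312, 234.60000610351562], [621.9000244140625, 236.8000030517578], [615.2000122070312, 303.1000061035156]]
[491.77347261 289.98575656  21.25895873] 7.8
```

The TCP has stalled and the force is rising, so the box is on the bar. A firmer squeeze should square it up.

>>> arm_command(
  deltas=[
    {"dx":0.001,"dy":0.0001,"dz":0,"yaw":0,"jaw":0.5},
    {"dx":0.002,"dy":0.0002,"dz":0,"yaw":0,"jaw":0.5},
    {"dx":0.002,"dy":0.0002,"dz":0,"yaw":0,"jaw":0.5},
  ],
)

```text
clock: 8.1
eef_pos: [491.8, 289.9, 21.1]
tool_rot: [-3.14, -0.005, -3.046]
force: [-9.0, -0.4, 5.9]
width: 42.7
gripper_force: 4.3
```

The box is firmly seated. I'll back away, lift and verify.

>>> arm_command(
  deltas=[
    {"dx":-0.002,"dy":0,"dz":0,"yaw":0,"jaw":0.5},
    {"dx":-0.005,"dy":-0.0005,"dz":0,"yaw":0,"jaw":0.5},
    {"dx":-0.015,"dy":-0.0015,"dz":0,"yaw":0,"jaw":0.5},
    {"dx":-0.035,"dy":-0.003,"dz":0,"yaw":0,"jaw":0.5},
    {"dx":-0.06,"dy":-0.006,"dz":0,"yaw":0,"jaw":0.5},
    {"dx":-0.09,"dy":-0.009,"dz":0.02,"yaw":0,"jaw":0.5},
    {"dx":-0.11,"dy":-0.011,"dz":0.06,"yaw":0,"jaw":0.5},
    {"dx":-0.11,"dy":-0.011,"dz":0.1,"yaw":0,"jaw":0.5},
    {"dx":-0.11,"dy":-0.011,"dz":0.1,"yaw":0,"jaw":0.5},
    {"dx":-0.11,"dy":-0.011,"dz":0.1,"yaw":0,"jaw":0.5},
  ],
)

```text
clock: 9.1
eef_pos: [385.7, 280.0, 122.4]
tool_rot: [3.14, 0.003, -3.047]
force: [-0.3, 0.7, -0.4]
width: 42.6
gripper_force: 0.0
```

```bash
python3 m.py
python3 - <<'E'
from h import *
A=snap("top")[0][180:330,140:340,::-1]
B=snap("side")[0][150:300,170:370,::-1]
cv2.imwrite("pics/c4.png",np.hstack([cv2.resize(A,(400,300)),cv2.resize(B,(400,300))]))
E
```

```text
side 335 ((548.7962036132812, 292.2213439941406), (94.1716537475586, 79.9317626953125), 3.837048292160034) [[499.1000061035156, 328.8999938964844], [504.5, 249.1999969482422], [598.5, 255.5], [593.0999755859375, 335.20001220703125]] 42.241214806741255 [-1.14434119 44.38434156]
top 1300 ((548.697998046875, 296.311767578125), (93.4857406616211, 76.13290405273438), 5.389950752258301) [[498.6000061035156, 329.79998779296875], [505.70001220703125, 254.0], [598.7999877929688, 262.79998779296875], [591.7000122070312, 338.6000061035156]] 45.721537821213815 [ 7.38618199 49.72427676]
 bar 457 ((604.3364868164062, 300.245849609375), (22.48223304748535, 129.74075317382812), 6.547035217285156) [[585.7999877929688, 363.3999938964844], [600.5999755859375, 234.5], [622.9000244140625, 237.10000610351562], [608.0999755859375, 366.0]]
[384.71034199 278.98679665 120.78061405] 9.2
```

View pics/c4.png

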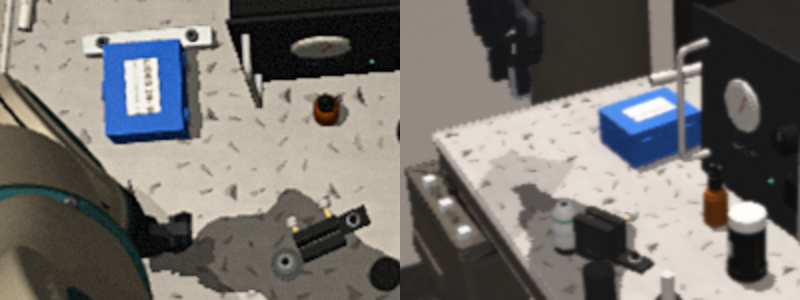

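The box lies flat and flush against the bar at 5.4°, the same angle as the bar. The bystanders haven't moved and the arm is clear.

```bash
python3 -c "from cell import *;print(finish_job())"
```

```text
the job is handed in; nothing more can be done
None
```

The job is handed in at about 9 s of the 48 s allowed: the box was tipped onto its base, lid up, and pushed flush against the stop bar; the arm backed away clear and the bystanders look unmoved, but no verdict came back.

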